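# Turn the tea tray round in its sleeve

## Task

The sliding tea tray was put into its wooden sleeve backwards, so it will not shut. First move the saucer out of its way on to the middle of the round cork inlay, then bring the tray right out of the sleeve, turn it end for end and slide it back fully home against the back of the sleeve with its orange pull lip showing at the mouth. Keep the tray and saucer upright and leave the jar, tin, pot, mug, spatula and fan switch as they are.

Things in the scene. Friction and masses are not known exactly. Their poses are not given: they have to be found in the camera images.
- sleeve: dark wooden sleeve, a tunnel fixed to the board (board top z = 18 mm), which is its floor. Origin on the board, mid-way along inside; x axis points inwards, from the open mouth (x = -70) to the closed back's inner face (x = +70; outer +76); y across. Inside 68 wide, 48 high; outside 80 wide, 53 high. Slanting cheeks widen the mouth to about 85 at x = -87
- sleeve_window (a point): centre of the window in the sleeve's top, at the top face, 53 above the board, x = -9 in the sleeve's frame. The window is 42 wide and 98 long (sleeve x = -58 to +40), so the tray's inside can be reached through it. Between window and mouth a bridge 12 long and 5 thick closes the top (underside 48 above the board)
- tray_mid (a point): centre of the loose white tray, half-way up. Open-topped box 140 long (x) x 62 wide x 45 high, 0.2 to 0.45 kg; floor 5, sides 5, ends 6 thick; a full-height cross wall 12 thick in the middle, at this point, can be pinched; compartments each 58 x 52. x axis points to the orange end with its lip. Starts in the sleeve, lip to the back, sticking out 12 to 26. Home: this point is over the sleeve's origin
- tray_lip (a point): middle of the outer face of the tray's orange pull lip, 80 mm from the tray's middle along the tray's x axis, 22 mm above its underside; the lip is 36 wide and 16 high (14 to 30 above the underside)
- saucer_mid (a point): centre of the loose blue ceramic saucer, half-way up. Straight-sided and round: 80 across the foot, 96 across the rim, 22 high, floor 5, wall 4 thick, 0.22 kg. It stands on the board in front of the mouth, where the tray must come out
- cork: round cork inlay flush with the board, 130 across (a mark only, nothing to climb); origin at its centre. It lies to one side of the saucer, to the other side, or beyond it along the sleeve's line; the jar and the tin stand in the other two places
- jar: green glass jar with steel cap, 72 across, 110 high, origin under its centre; leave alone
- tin: red spice tin, 72 across, 90 high, origin under its centre; leave alone
- pot: steel pot, 170 across, 100 high, origin under its centre; leave alone
- mug: white mug, 80 across, 90 high, origin under its centre; leave alone
- spatula: spatula lying on the board, 250 long along its x axis, origin under its middle; leave alone
- fan_switch (a joint): toggle lever of the ceiling-fan switch panel on the far side of the board, 0 = off (leaning to the robot), grows to 0.9 rad as it is thrown away from the robot; leave off

How it is judged:
On the way, in this order (a step that is already met when the one before it is completed fails the run):
1. the saucer is moved on to the cork inlay (horizontal distance between saucer_mid and cork below 0.025 m), for 0.2 s.
2. the tray is right out of the sleeve (x of tray_mid in the frame of sleeve below -0.145 m), for 0.1 s.
At the end, for the whole second after the job is handed in: the tray is in the sleeve within 5 mm of fully home, upright, orange lip outwards at the mouth; the saucer stands upright on the board with its centre within 25 mm of the cork inlay's centre; both at rest and released (x of tray_mid in the frame of sleeve between -0.005 and 0.005 m and y of tray_mid in the frame of sleeve between -0.008 and 0.008 m and z of tray_mid in the frame of sleeve below 0.03 m and x of tray_lip in the frame of sleeve below -0.07 m and angle between each of tray_mid, saucer_mid's own z axis and vertical below 0.1 rad and horizontal distance between saucer_mid and cork below 0.025 m and height (world z) of saucer_mid below 0.035 m and linear speed of each of tray, saucer below 0.01 m/s); the robot touches nothing.
It fails at once if the jar, tin, pot, mug or spatula is moved by more than 20 mm (distance of any of jar, tin, pot, spatula, mug from where it was at the start of the episode above 0.02 m).
It fails at once if the fan switch is thrown (value of joint fan_switch above 0.2 rad).
It fails at once if the tray or the saucer is tipped by more than 35 degrees (angle between any of tray_mid, saucer_mid's own z axis and vertical above 0.6 rad).
It also fails if it takes over 72 s, if anything falls off the work surface, if the arm or the gripper's body presses on something with over 40 N, if the wrist force passes 120 N, or if a joint passes its speed limit or range.

## Robot

A 6-joint arm with a two-finger parallel gripper is mounted at the origin on the work surface. World frame = base frame: x ahead of the robot, y to its left, z up, the work surface at z = 0. Lengths are in m, angles in rad, forces in N, time in s.
With the tool pointing down it reaches from about 0.275 to 0.75 m from the base axis. Payload 10.2 kg.
Tool frame: the origin (TCP) lies midway between the tips of the shut fingers; the grasp point (between the pads) lies 19 mm behind it (env.hold_point_z is the distance from the TCP to the grasp point, in m); x points along the fingers, z is the direction in which the jaws open and shut, and the axes are right-handed (so a half turn about x gives the same grasp; the last joint's range is limited). The gripper opens to 85 mm and grips with 20 to 120 N. Pads are 22 mm wide; open, the fingers measure 114 mm over their backs; the gripper's body (76 mm by 85 mm) begins 54 mm behind the grasp point. The pads swing forward as they close: fully open they stand 13 mm farther back than shut.
Start: joints at [-1.567, 0.313, 1.498, -0, 1.331, -0.223], TCP at [0.118, -0.512, 0.231] pointing down, gripper open.
Joint ranges: [-2.94, 2.94], [-0.97, 2.17], [0.19, 2.56], [-1.23, 4.37], [0.02, 3.11], [-2.88, 2.88]. Speed limits (rad/s): [2.39, 2.39, 3.01, 3.14, 3.14, 3.14].

## Interface

Orientations are given as a unit quaternion [x, y, z, w].
In Python, from bench import env, kinematics, monitor, eyes, job gives the robot as it stands. The module is installed in compiled form; this text tells all that it offers. Calls block until the motion is done:
- env.reach(position, orientation): joint-space move of the TCP to a pose.
- env.movel(position, velocity=0.15, frame=None, guard=None): straight line of the TCP; frame=None keeps the orientation; velocity is the mean speed in m/s. With guard (N) it stops when the force on the tool has changed by that much, and returns True; else False.
- env.set_joints(angles): joint-space move.
- env.release() and env.close_gripper(effort=None): open the fingers fully, or close them until they stop; effort is the grip in N (None keeps the last).
- env.hold(seconds).
- kinematics.ik(position, orientation): joint angles nearest the present ones, or None.
- monitor.sense(): the state.
- eyes.grab_frame(name): name is "side" or "top"; returns a dict with "frame" (420x560x3 uint8, red, green, blue), "mtx" (3x3 intrinsics, pixels), "view" (4x4, takes a point from world to camera coordinates). Camera axes: x right, y down, z forward; pixel columns grow to the right and rows downward; lengths in m; the calibration is good to about 2 mm. A picture is of the moment at which its call begins. There is no depth.
A pose or a line that the arm cannot do raises env.MotionError and nothing moves.
- job.hand_in(): hands the job in, once; it reports no verdict.
The state is a dict: "clock": time; "joints": joint angles; "qvel": joint speeds; "joint_efforts": joint torques, N m; "position": TCP position; "ee_rot": TCP orientation; "contact_force": force on the tool from outside, world axes, zero at the start; "ft_torque": the same for the moment, N m; "finger_gap": opening from 0.0 (shut) to 1.0 (fully open).
Only numpy, scipy, OpenCV 4.12 (cv2) and the standard library are available. Lean on these libraries where they do the work, as an engineer would, in place of code of your own. Each camera call takes 0.05 s, during which the arm holds its last target.

## Working session

There is one attempt and no reset: what is moved stays moved. The work goes in short steps, each a Python script; the robot and the scene stay as the last script left them, time stands still between calls to the robot, and variables do not carry over. Pictures are saved under pics/ and viewed, and the job is handed in when it is done.

```bash
mkdir -p pics; ls
python3 - <<'E'
from bench import env, kinematics, monitor, eyes, job
import cv2
for n in ("side","top"):
    f=eyes.grab_frame(n); cv2.imwrite(f"pics/{n}0.png",f["frame"][:,:,::-1]); print(n,f["mtx"].tolist(),f["view"].round(4).tolist())
s=monitor.sense(); print(s); print(env.hold_point_z)
E
```

```text
pics
side [[501.28992049194596, 0.0, 279.8269906296655], [0.0, 501.28992049194596, 208.43425865610337], [0.0, 0.0, 1.0]] [[0.9783, -0.2066, 0.0163, -0.5471], [-0.1218, -0.6366, -0.7615, 0.0966], [0.1677, 0.743, -0.648, 1.1416], [0.0, 0.0, 0.0, 1.0]]
top [[498.6692353292055, 0.0, 281.3728940165489], [0.0, 498.6692353292055, 205.07524683347563], [0.0, 0.0, 1.0]] [[-0.0279, -0.9996, 0.0017, -0.0344], [-0.9887, 0.0274, -0.1472, 0.5766], [0.1471, -0.0058, -0.9891, 1.3677], [0.0, 0.0, 0.0, 1.0]]
{'clock': 0.1, 'joints': array([-1.56742876e+00,  3.13388561e-01,  1.49834235e+00, -1.73923351e-05,
        1.33099695e+00, -2.23399512e-01]), 'qvel': array([-0.00032102, -0.00333341, -0.00173993, -0.00071637,  0.0018755 ,
        0.0002007 ]), 'joint_efforts': array([ 2.36290631e-03, -4.12905514e+01, -2.60142624e+01, -1.67110375e-04,
        3.06821312e-03, -2.41857776e-05]), 'position': array([ 0.11801831, -0.51133403,  0.23080217]), 'ee_rot': array([ 0.4405274 ,  0.55361627, -0.43990838,  0.5531051 ]), 'contact_force': array([ 0.12653613, -0.32266461,  0.45792518]), 'ft_torque': array([-0.01572879,  0.00331601,  0.01836596]), 'finger_gap': 1.002117100216718}
0.0187
```

View pics/top0.png

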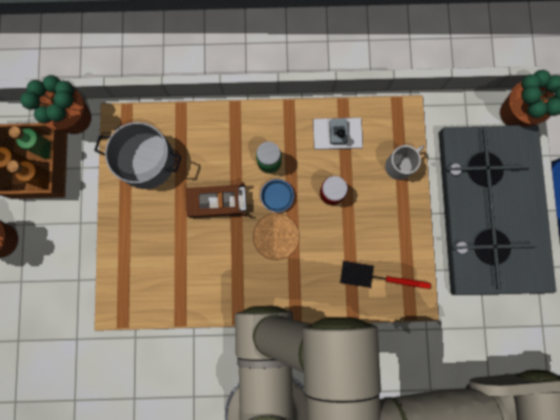

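View pics/side0.png

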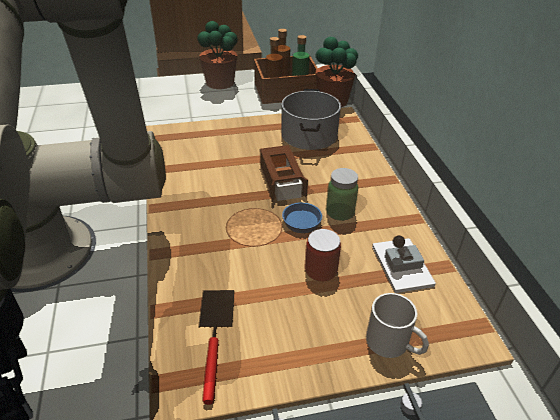

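```bash
cat > h.py <<'E'
import numpy as np, cv2
def crop(name,out,x0,y0,w,h,k):
    im=cv2.imread(name)[y0:y0+h,x0:x0+w]
    im=cv2.resize(im,None,fx=k,fy=k,interpolation=cv2.INTER_CUBIC)
    for i in range(0,w,10): cv2.putText(im,str(x0+i),(i*k,8),0,.3,(255,255,255),1) if i%20==0 else 0; cv2.line(im,(i*k,10),(i*k,14),(255,255,255),1)
    for i in range(0,h,10): cv2.putText(im,str(y0+i),(0,i*k+4),0,.3,(255,255,255),1)
    cv2.imwrite(out,im)
E
python3 -c "
from h import *
crop('pics/top0.png','pics/top0c.png',180,130,190,140,4)
crop('pics/side0.png','pics/side0c.png',210,130,190,150,4)"
```

```text
(no output)
```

View pics/top0c.png

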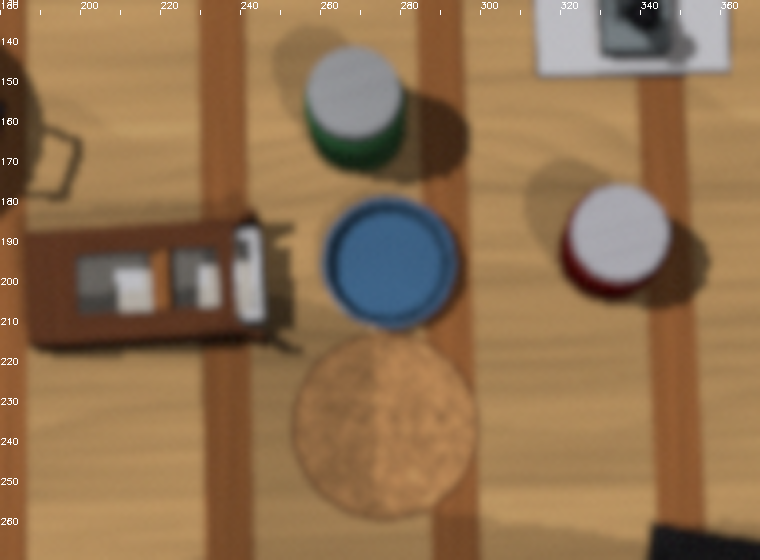

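View pics/side0c.png

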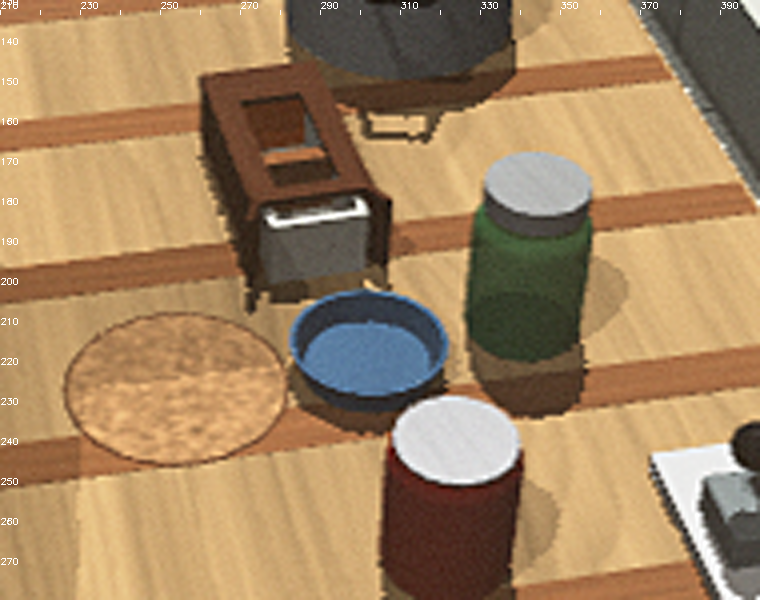

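```bash
cat >> h.py <<'E'
CAM={"side":(np.array([[501.28992,0,279.82699],[0,501.28992,208.43426],[0,0,1]]),np.array([[0.9783,-0.2066,0.0163,-0.5471],[-0.1218,-0.6366,-0.7615,0.0966],[0.1677,0.743,-0.648,1.1416]])),
"top":(np.array([[498.66924,0,281.37289],[0,498.66924,205.07525],[0,0,1]]),np.array([[-0.0279,-0.9996,0.0017,-0.0344],[-0.9887,0.0274,-0.1472,0.5766],[0.1471,-0.0058,-0.9891,1.3677]]))}
def proj(c,P):
    K,V=CAM[c]; q=(np.atleast_2d(P)@V[:,:3].T+V[:,3])@K.T; return q[:,:2]/q[:,2:]
def onz(c,uv,z):
    K,V=CAM[c]; R=V[:,:3]; o=-R.T@V[:,3]; d=R.T@np.linalg.solve(K,[*uv,1]); return o+d*(z-o[2])/d[2]
E
python3 - <<'E'
from h import *
from scipy.optimize import least_squares
T=lambda x,y:(180+x/4,130+y/4); S=lambda x,y:(210+x/4,130+y/4)
for n,t,s,z in [("saucer",T(390.5,262.5),S(369,344.5),.040),("cork",T(384,428.5),S(175,389),.018),("jar",T(354,92),S(539,185),.128),("tin",T(620,233),S(456,440),.108)]:
    print(n,onz("top",t,z).round(4),onz("side",s,z).round(4))
def w(p,q): 
    a=p[2];c,s=np.cos(a),np.sin(a); q=np.array(q); return np.c_[p[0]+c*q[:,0]-s*q[:,1],p[1]+s*q[:,0]+c*q[:,1],.018+q[:,2]]
H=.053
ob=[("top",T(77,256),(.04,-.021,H)),("top",T(77,314),(.04,.021,H)),("top",T(220,247),(-.058,-.021,H)),("top",T(221,307),(-.058,.021,H)),("top",T(26,233),(.076,-.04,H)),
("side",S(203,76),(.076,.04,H)),("side",S(322,65),(.076,-.04,H)),("side",S(240,103),(.04,.021,H)),("side",S(305,95),(.04,-.021,H)),("side",S(338,179),(-.058,-.021,H)),("side",S(374,190),(-.07,-.04,H)),("side",S(247,207),(-.07,.04,H))]
for sel in ("top","side",None):
    o=[b for b in ob if sel in (None,b[0])]
    f=lambda p:np.concatenate([(proj(c,w(p,[q]))[0]-np.array(uv)) for c,uv,q in o])
    r=least_squares(f,[.45,.1,1.57],loss="soft_l1",x_scale=[.01,.01,.1]); print(sel,r.x.round(4),np.degrees(r.x[2]).round(2),r.fun.round(1).reshape(-1,2).tolist())
E
```

```text
saucer [ 0.6032 -0.0406  0.04  ] [ 0.6044 -0.0403  0.04  ]
cork [ 0.4872 -0.0327  0.018 ] [ 0.4888 -0.0333  0.018 ]
jar [ 0.7056 -0.0192  0.128 ] [ 0.707  -0.0193  0.128 ]
tin [ 0.6078 -0.1966  0.108 ] [ 0.6088 -0.1956  0.108 ]
top [0.5892 0.1361 1.6006] 91.71 [[0.1, -0.1], [0.6, 0.3], [-0.4, 0.1], [0.0, 0.0], [-0.3, -0.4]]
side [0.5915 0.1366 1.5768] 90.34 [[0.2, -0.1], [-0.6, -0.4], [0.5, -0.1], [-0.2, 0.2], [0.2, 0.9], [-0.3, 0.1], [0.1, -0.4]]
None [0.5906 0.1363 1.5853] 90.83 [[0.2, -0.8], [0.4, -0.4], [-0.3, -0.0], [-0.2, -0.1], [-0.1, -1.3], [-0.4, 0.1], [-1.1, -0.4], [0.1, 0.0], [-0.7, 0.3], [0.1, 0.9], [-0.4, 0.1], [0.0, -0.3]]
```

```bash
cat > edge.py <<'E'
from h import *
from scipy.optimize import least_squares
from scipy.ndimage import map_coordinates, gaussian_filter
def w(p,q,z0=.018):
    a=p[2];c,s=np.cos(a),np.sin(a); q=np.array(q); return np.c_[p[0]+c*q[:,0]-s*q[:,1],p[1]+s*q[:,0]+c*q[:,1],z0+q[:,2]]
def fit(imgs,segs,p0,R=3.,it=6):
    p=np.array(p0,float); G={c:gaussian_filter(cv2.imread(f).astype(float),(.6,.6,0)) for c,f in imgs.items()}
    t=np.arange(-R,R+.01,.1)
    for k in range(it):
        ob=[]
        for c,a,b in segs:
            L=np.linspace(.12,.88,14)[:,None]; Q=np.array(a)*(1-L)+np.array(b)*L; uv=proj(c,w(p,Q))
            d=uv[-1]-uv[0]; n=np.array([-d[1],d[0]])/np.linalg.norm(d)
            for q,u in zip(Q,uv):
                pr=np.stack([map_coordinates(G[c][:,:,ch],[u[1]+n[1]*t,u[0]+n[0]*t],order=1) for ch in range(3)])
                g=np.abs(np.gradient(pr,axis=1)).sum(0); g=g*np.exp(-(t/R)**2)
                i=g.argmax()
                if g[i]>2: ob.append((c,q,n,n@(u+n*t[i])))
        f=lambda p:np.array([n@proj(c,w(p,[q]))[0]-m for c,q,n,m in ob])
        r=least_squares(f,p,loss="soft_l1",f_scale=.3,x_scale=[.01,.01,.1]); p=r.x
    return p,np.sqrt(np.median(r.fun**2)),len(ob)
H=.053
def S(c): 
    W=[(.04,-.021,H),(.04,.021,H),(-.058,.021,H),(-.058,-.021,H)]; O=[(.076,-.04,H),(.076,.04,H),(-.07,.04,H),(-.07,-.04,H)]
    return [(c,W[i],W[(i+1)%4]) for i in range(4)]+[(c,O[i],O[(i+1)%4]) for i in range(4)]
if __name__=="__main__":
    im={"top":"pics/top0.png","side":"pics/side0.png"}
    for sel in (["top"],["side"],["top","side"]):
        for a in (1.578,1.6):
            p,e,n=fit(im,sum([S(c) for c in sel],[]),[.5905,.1363,a]); print(sel,p.round(4),np.degrees(p[2]).round(2),e.round(2),n)
E
python3 edge.py
```

```text
['top'] [0.5889 0.1377 1.6152] 92.54 0.2 102
['top'] [0.5888 0.1378 1.6193] 92.78 0.23 102
['side'] [0.5909 0.1323 1.6162] 92.6 0.53 107
['side'] [0.5909 0.1322 1.616 ] 92.59 0.52 107
['top', 'side'] [0.59   0.138  1.6139] 92.47 0.31 212
['top', 'side'] [0.59   0.1379 1.6143] 92.49 0.3 212
```

```bash
cat > ov.py <<'E'
import sys
from edge import *
def overlay(pose,c,src,out,box,k=6):
    x0,y0,wd,h=box
    im=cv2.resize(cv2.imread(src)[y0:y0+h,x0:x0+wd],None,fx=k,fy=k,interpolation=cv2.INTER_NEAREST)
    for s in S(c):
        uv=proj(c,w(pose,[s[1],s[2]])); uv=((uv-[x0,y0]+.5)*k).astype(int)
        cv2.line(im,uv[0].tolist(),uv[1].tolist(),(0,255,0),1)
    return im
A=[overlay(p,"top","pics/top0.png",0,(180,178,75,45),5) for p in ([.5895,.137,1.598],[.59,.138,1.614])]
B=[overlay(p,"side","pics/side0.png",0,(255,140,75,60),5) for p in ([.5895,.137,1.598],[.59,.138,1.614])]
cv2.imwrite("pics/ov.png",np.vstack([np.hstack(A),np.hstack(B)]))
E
python3 ov.py
```

```text
(no output)
```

View pics/ov.png

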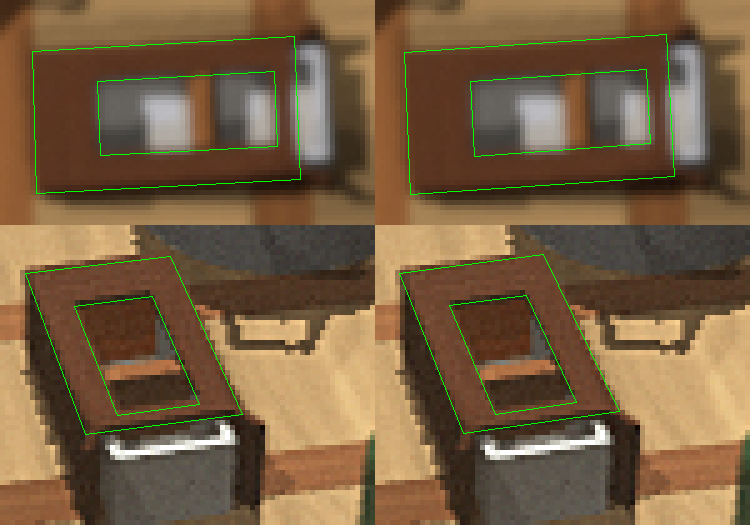

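```bash
cat >> h.py <<'E'
from scipy.spatial.transform import Rotation
P=np.array([.5895,.1366,1.596])  # sleeve pose
def quat(phi): # tool down, jaws along world angle phi
    z=np.array([np.cos(phi),np.sin(phi),0]);x=np.array([0,0,-1.]);y=np.cross(z,x)
    return Rotation.from_matrix(np.c_[x,y,z]).as_quat()
def sl(x,y,h): # sleeve frame -> world, h above board
    c,s=np.cos(P[2]),np.sin(P[2]); return np.array([P[0]+c*x-s*y,P[1]+s*x+c*y,.018+h])
E
python3 - <<'E'
from bench import env, kinematics, monitor, eyes, job
from h import *
a=P[2]
for n,p,yaws in [("saucer",[.575,-.04,.15],[0,np.pi/2,np.pi,-np.pi/2]),("window",sl(.015,0,.15),[a,a+np.pi/2,a-np.pi/2,a+np.pi]),("out",sl(-.165,0,.15),[a+np.pi/2,a-np.pi/2,a,a+np.pi])]:
    for y in yaws:
        j=kinematics.ik(p,quat(y)); print(n,round(np.degrees(y)),None if j is None else np.round(j,2))
E
```

```text
saucer 0 [-0.27  0.5   1.45 -0.    1.2  -0.27]
saucer 90 [-0.27  0.5   1.45 -0.    1.2  -1.84]
saucer 180 [-0.27  0.5   1.45 -0.    1.2   2.87]
saucer -90 [-0.27  0.5   1.45 -0.    1.2   1.3 ]
window 91 [ 0.06  0.55  1.32 -0.    1.28 -1.54]
window 181 None
window 1 [ 0.06  0.55  1.32 -0.    1.28  0.03]
window 271 [ 0.06  0.55  1.32 -0.    1.28  1.61]
out 181 [-0.24  0.52  1.37 -0.    1.26  2.87]
out 1 [-0.24  0.52  1.37 -0.    1.26 -0.27]
out 91 [-0.24  0.52  1.37 -0.    1.26 -1.84]
out 271 [-0.24  0.52  1.37 -0.    1.26  1.3 ]
```

Run:
```python
from bench import env, kinematics, monitor, eyes, job
from h import *
env.close_gripper(30)
q=quat(P[2])
env.reach([.6037,-.0405,.10],q)
print(env.movel([.6037,-.0405,.027],velocity=.08,guard=8))
print(monitor.sense()["position"],monitor.sense()["contact_force"])
f=eyes.grab_frame("side"); cv2.imwrite("pics/s1.png",f["frame"][:,:,::-1])
u=np.array([-.1155,.0075]);u/=np.linalg.norm(u)
e=np.array([.488,-.033])+.025*u
print(env.movel([*e,.027],velocity=.08,guard=15))
s=monitor.sense();print(s["position"],s["contact_force"],s["clock"],s["finger_gap"])
for n in ("side","top"):
    f=eyes.grab_frame(n); cv2.imwrite(f"pics/{n}2.png",f["frame"][:,:,::-1])
crop('pics/top2.png','pics/top2c.png',180,130,190,140,4)
crop('pics/side2.png','pics/side2c.png',180,130,190,150,4)
```

```text
False
[ 0.60405344 -0.04055319  0.02756305] [ 0.09071175  0.07099525 -0.75819347]
False
[ 0.4632147  -0.03143013  0.02697774] [ 0.18648328 -0.00569146  1.09922065] 6.3417 -0.0007046973466136092
```

View pics/side2c.png

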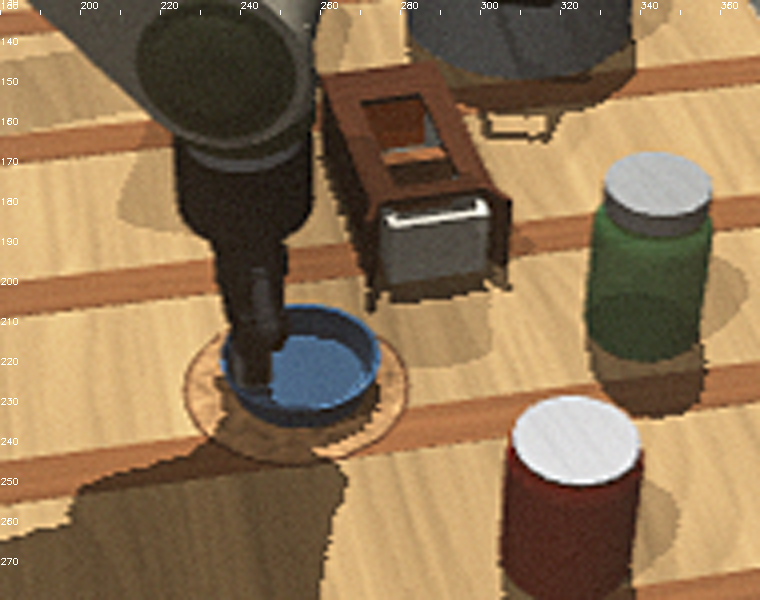

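View pics/top2c.png

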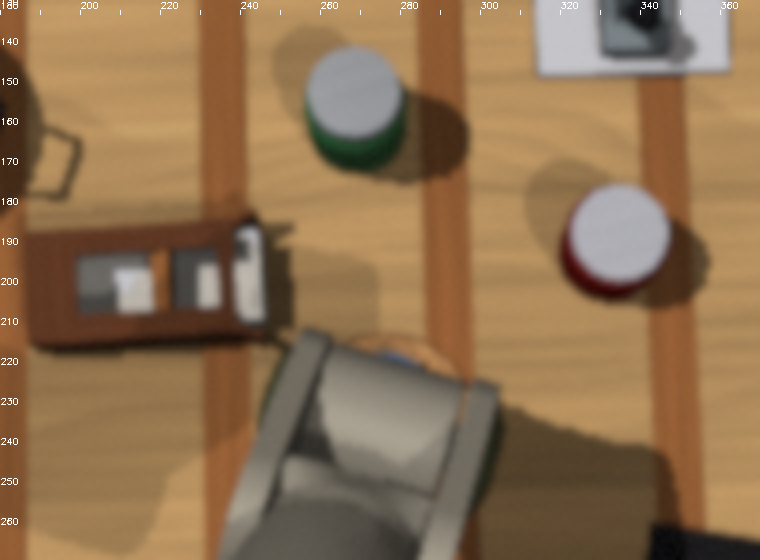

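Run:
```python
from bench import env, kinematics, monitor, eyes, job
from h import *
print("saucer",onz("side",(255,219.9),.04))
w=onz("top",(220,200),.063); d=w[:2]-P[:2]; c,s=np.cos(P[2]),np.sin(P[2]); print("wall",d@[c,s],d@[-s,c])
q=quat(P[2])
p=monitor.sense()["position"]; env.movel([p[0]+.006,p[1],p[2]],velocity=.05)
env.movel([p[0]+.006,p[1],.17],velocity=.2)
env.reach(sl(.017,0,.12),q)
for n in ("side","top"):
    f=eyes.grab_frame(n); cv2.imwrite(f"pics/{n}3.png",f["frame"][:,:,::-1])
print(monitor.sense()["position"],sl(.017,0,.12))
crop('pics/side3.png','pics/side3c.png',180,100,190,150,4)
crop('pics/top3.png','pics/top3c.png',180,130,190,140,4)
```

```text
saucer [ 0.49228996 -0.03244655  0.04      ]
wall -0.016144656489319845 -0.0015297972653575695
[0.58899229 0.15206401 0.13844221] [0.58907158 0.1535946  0.138     ]
```

View pics/side3c.png

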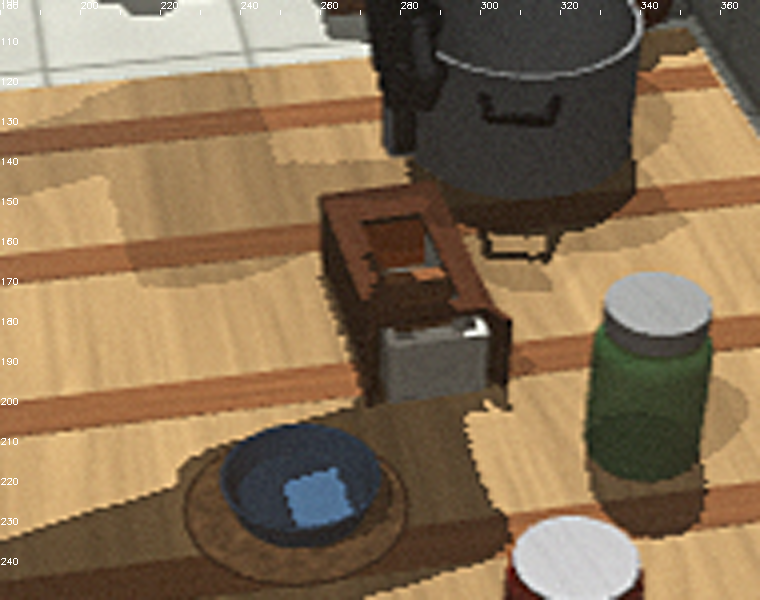

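View pics/top3c.png

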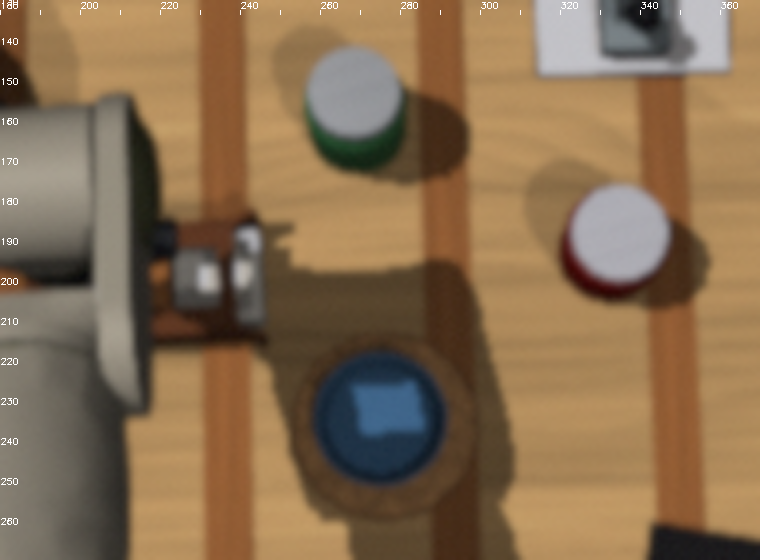

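Run:
```python
from bench import env, kinematics, monitor, eyes, job
from h import *
print(proj("side",sl(.017,0,.12)))
print(env.movel(sl(.017,0,.015),velocity=.08,guard=8)); s=monitor.sense();print(s["position"],s["contact_force"])
print(env.movel(sl(-.040,0,.015),velocity=.06,guard=20))
s=monitor.sense();print(s["position"],s["contact_force"],s["clock"])
for n in ("side","top"):
    f=eyes.grab_frame(n); cv2.imwrite(f"pics/{n}4.png",f["frame"][:,:,::-1])
crop('pics/side4.png','pics/side4c.png',180,100,190,150,4)
```

```text
[[279.71028836 137.89606773]]
False
[0.58935774 0.15362753 0.03349486] [ 0.2175884  -0.02683996 -0.22338833]
False
[0.59041686 0.09659215 0.03286091] [-1.04683495  0.64948674  0.50172165] 11.1417
```

View pics/side4c.png

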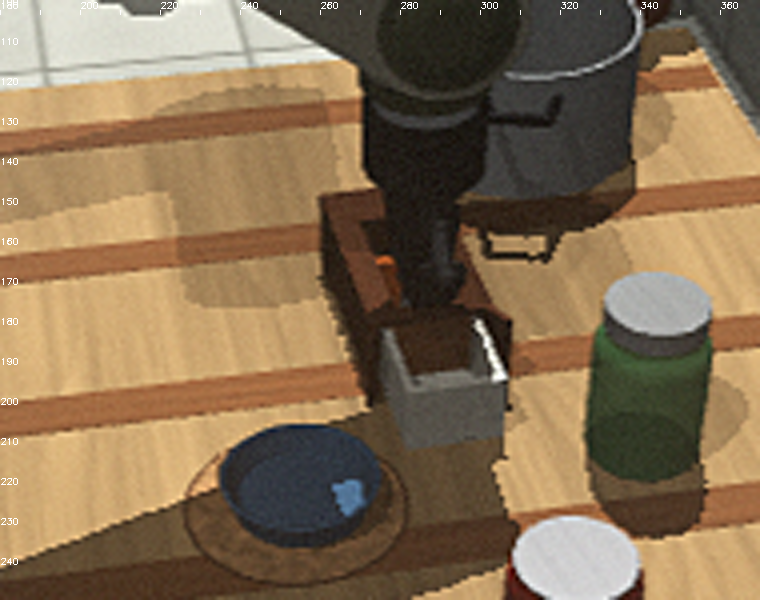

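Run:
```python
from bench import env, kinematics, monitor, eyes, job
from h import *
c,s=np.cos(P[2]),np.sin(P[2])
for uv in [(282.8,197),(306,194)]:
    d=onz("side",uv,.063)[:2]-P[:2]; print((d@[c,s]).round(4),(d@[-s,c]).round(4))
p=monitor.sense()["position"]
env.movel(sl(-.032,0,.015),velocity=.06)
env.movel(sl(-.032,0,.09),velocity=.15)
env.movel(sl(-.10,0,.09),velocity=.15)
f=eyes.grab_frame("top"); cv2.imwrite("pics/top5.png",f["frame"][:,:,::-1])
f=eyes.grab_frame("side"); cv2.imwrite("pics/side5.png",f["frame"][:,:,::-1])
crop('pics/top5.png','pics/top5c.png',180,130,190,140,4)
crop('pics/side5.png','pics/side5c.png',200,110,190,150,4)
```

```text
-0.1251 0.0249
-0.1258 -0.0328
```

View pics/side5c.png

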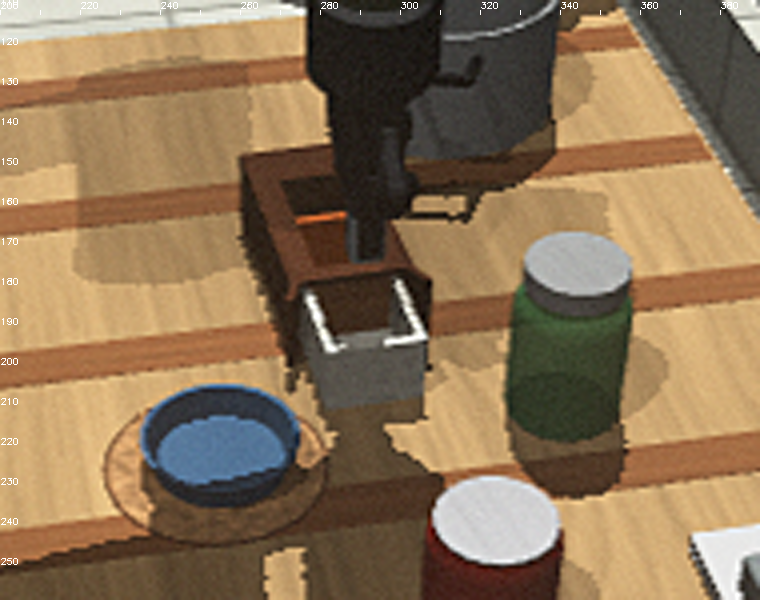

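Run:
```python
from bench import env, kinematics, monitor, eyes, job
from h import *
print(env.movel(sl(-.097,-.003,.015),velocity=.08,guard=8)); s=monitor.sense();print(s["position"],s["contact_force"])
print(env.movel(sl(-.212,-.003,.015),velocity=.08,guard=20))
s=monitor.sense();print(s["position"],s["contact_force"],s["clock"])
env.movel(sl(-.205,-.003,.015),velocity=.08)
env.movel(sl(-.205,-.003,.10),velocity=.15)
env.movel(sl(-.100,.10,.14),velocity=.3)
for n in ("side","top"):
    f=eyes.grab_frame(n); cv2.imwrite(f"pics/{n}6.png",f["frame"][:,:,::-1])
crop('pics/top6.png','pics/top6c.png',180,130,190,140,4)
crop('pics/side6.png','pics/side6c.png',210,130,190,150,4)
```

```text
False
[0.59527363 0.03965416 0.03354618] [-0.007595   -0.43819786 -0.89195789]
False
[ 0.59773038 -0.07520651  0.03278139] [-0.96343285 -0.2923031   0.68956107] 15.5583
```

View pics/side6c.png

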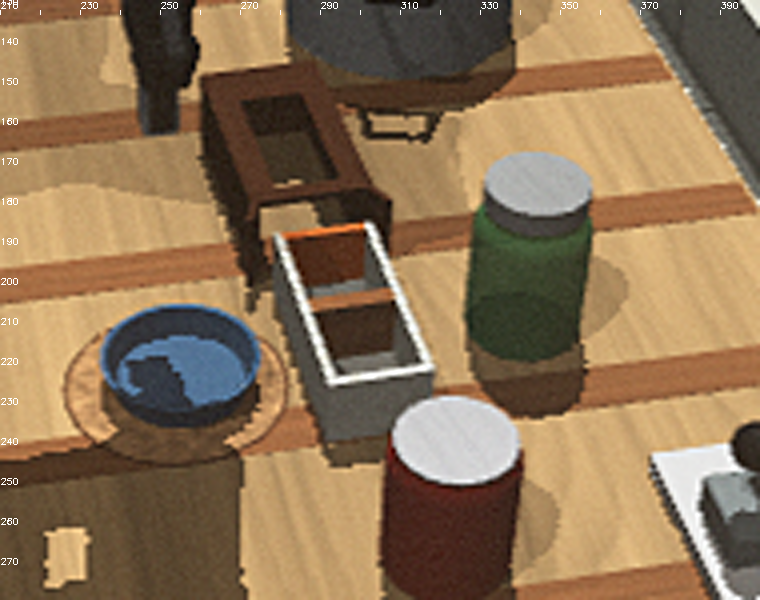

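View pics/top6c.png

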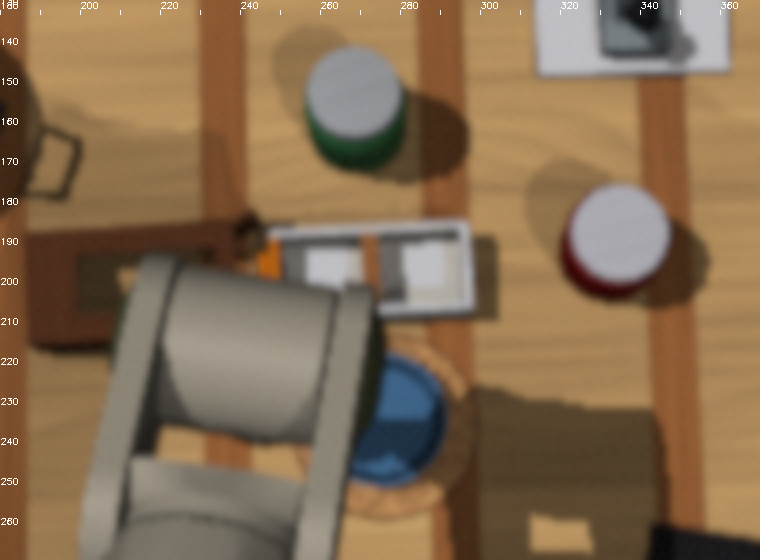

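```bash
cat > trayfit.py <<'E'
from edge import *
def sf(p):
    c,s=np.cos(P[2]),np.sin(P[2]); d=np.array(p[:2])-P[:2]; return (d@[c,s]).round(4),(d@[-s,c]).round(4),np.degrees(p[2]-P[2]).round(2)
def pts(ob,p0):
    for sel in ("top","side",None):
        o=[b for b in ob if sel in (None,b[0])]
        if len(o)<2: continue
        f=lambda p:np.concatenate([(proj(c,w(p,[q]))[0]-np.array(uv)) for c,uv,q in o])
        r=least_squares(f,p0,loss="soft_l1",x_scale=[.01,.01,.1]); print(sel,sf(r.x),r.fun.round(1).tolist())
    return r.x
E
python3 - <<'E'
from trayfit import *
T=lambda x,y:(180+x/4,130+y/4); S_=lambda x,y:(210+x/4,130+y/4)
h=.045
ob=[("side",S_(275,235),(.07,.031,h)),("side",S_(371,223),(.07,-.031,h)),("side",S_(331,384),(-.07,.031,h)),("side",S_(434,370),(-.07,-.031,h)),
("side",S_(311,305),(-.0,.026,h)),("side",S_(393,296),(-.0,-.026,h)),
("top",T(471,220),(-.07,-.031,h)),("top",T(474,311),(-.07,.031,h)),("top",T(371,235),(0,-.026,h)),("top",T(373,281),(0,0,h))]
p=pts(ob[:9],[.595,-.02,1.596])
segs=[("side",(.07,.031,h),(-.07,.031,h)),("side",(.07,-.031,h),(-.07,-.031,h)),("side",(-.07,.031,h),(-.07,-.031,h)),("side",(.006,.026,h),(.006,-.026,h)),("top",(-.07,.031,h),(-.07,-.031,h)),("top",(.07,-.031,h),(-.07,-.031,h))]
q,e,n=fit({"top":"pics/top6.png","side":"pics/side6.png"},segs,p,R=2.5); print(q,sf(q),e,n)
E
```

```text
top (np.float64(-0.1645), np.float64(-0.0003), np.float64(-0.27)) [-0.2, 0.6, 0.2, -0.3, -0.1, -0.2]
side (np.float64(-0.1616), np.float64(-0.0031), np.float64(-0.42)) [-0.2, -0.1, 0.2, -0.3, -0.3, 0.4, 0.4, 0.1, -0.5, 0.2, 0.3, -0.5]
None (np.float64(-0.163), np.float64(-0.0023), np.float64(-0.77)) [-0.2, 0.2, 0.3, 0.1, -0.7, 0.8, 0.1, 0.6, -0.7, 0.5, 0.2, -0.0, -0.7, 0.1, -0.4, -0.8, -0.5, -0.9]
[ 0.59163341 -0.02649937  1.58712956] (np.float64(-0.1631), np.float64(0.002), np.float64(-0.51)) 0.4592765344601326 84
```

Run:
```python
from bench import env, kinematics, monitor, eyes, job
from h import *
a=P[2]-.007
env.release()
env.reach(sl(-.163,-.002,.13),quat(a))
print(env.movel(sl(-.163,-.002,.012),velocity=.1,guard=6)); s=monitor.sense();print(s["position"],s["contact_force"])
env.close_gripper(70)
s=monitor.sense();print(s["position"],s["finger_gap"],s["contact_force"],s["clock"])
env.movel(sl(-.163,-.002,.035),velocity=.06)
env.hold(.2)
s=monitor.sense();print(s["contact_force"],s["ft_torque"])
for n in ("side",):
    f=eyes.grab_frame(n); cv2.imwrite(f"pics/{n}7.png",f["frame"][:,:,::-1])
crop('pics/side7.png','pics/side7c.png',210,130,190,150,4)
print(s["joints"], kinematics.ik(sl(-.17,.06,.09),quat(P[2]+np.pi)))
```

```text
False
[ 0.59595261 -0.02636751  0.03062098] [0.23185741 0.81030321 0.72420236]
[ 0.59572352 -0.02633884  0.03021852] 0.12961579673797374 [-0.1149271  -0.83413711  3.17179496] 20.6167
[-0.08604955  0.93265932 -3.16948934] [ 0.03468608 -0.03038188  0.00569798]
[-2.40459095e-01  6.53462385e-01  1.46988109e+00 -1.56245164e-05
  1.01893279e+00 -1.82942351e+00] [-2.84366410e-01  4.63125559e-01  1.62555830e+00 -4.44089210e-16
  1.05290880e+00  1.26122624e+00]
```

View pics/side7c.png

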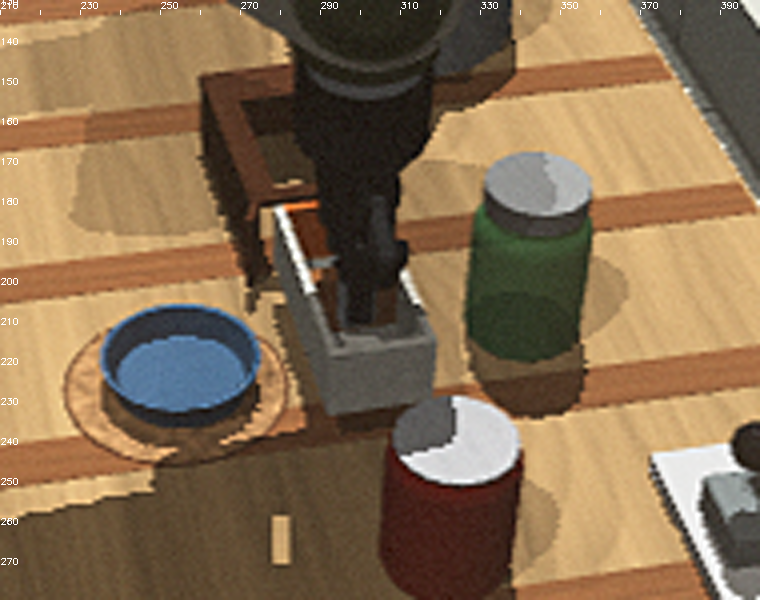

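Run:
```python
from bench import env, kinematics, monitor, eyes, job
from h import *
env.movel(sl(-.165,-.002,.10),velocity=.15)
env.movel(sl(-.175,.06,.10),velocity=.15)
env.reach(sl(-.175,.06,.10),quat(P[2]+np.pi))
env.movel(sl(-.172,0,.10),velocity=.15)
env.movel(sl(-.172,0,.020),velocity=.15)
s=monitor.sense();print(s["position"],s["joints"],s["contact_force"],s["clock"])
for n in ("side","top"):
    f=eyes.grab_frame(n); cv2.imwrite(f"pics/{n}8.png",f["frame"][:,:,::-1])
crop('pics/side8.png','pics/side8c.png',210,130,190,150,4)
crop('pics/top8.png','pics/top8c.png',180,130,190,140,4)
```

```text
[ 0.59427116 -0.03552654  0.03904126] [-2.56330095e-01  6.70360952e-01  1.48178100e+00  5.32639479e-06
  9.87871964e-01  1.28933063e+00] [ 0.52341843 -0.56629732 -4.04744598] 26.425
```

View pics/side8c.png

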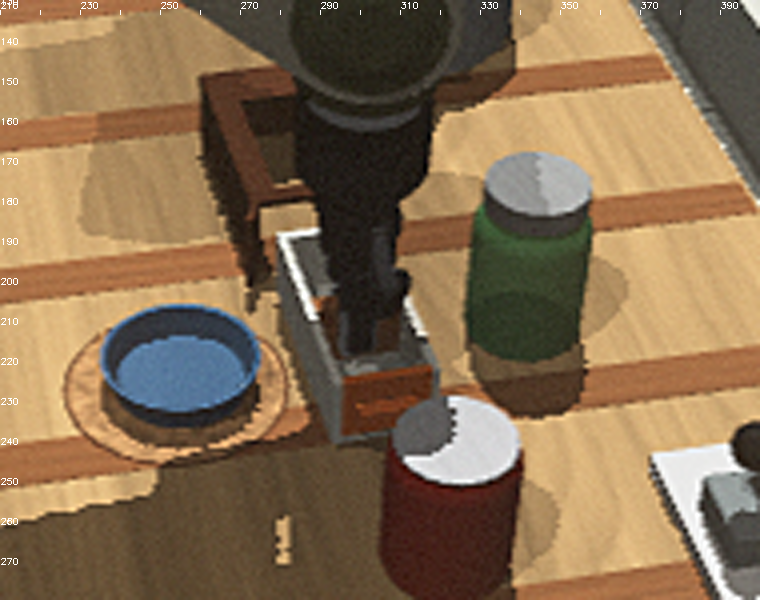

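View pics/top8c.png

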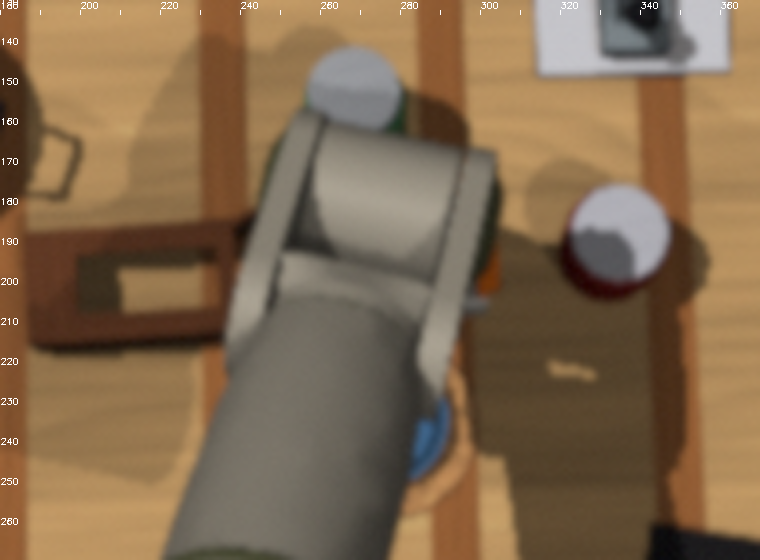

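Run:
```python
from trayfit import *
S_=lambda x,y:(210+x/4,130+y/4)
h=.054
ob=[("side",S_(279,235),(.07,.031,h)),("side",S_(341,378),(-.07,.031,h)),("side",S_(439,364),(-.07,-.031,h))]
p=pts(ob,[.595,-.02,1.596])
q,e,n=fit({"side":"pics/side8.png"},[("side",(.07,.031,h),(-.07,.031,h)),("side",(-.02,-.031,h),(-.07,-.031,h)),("side",(-.07,.031,h),(-.07,-.031,h))],p,R=2.5); print(sf(q),e,n)
```

```text
side (np.float64(-0.1677), np.float64(-0.0048), np.float64(0.5)) [-0.3, -1.4, -0.7, 0.7, 1.4, 0.1]
None (np.float64(-0.1677), np.float64(-0.0048), np.float64(0.5)) [-0.3, -1.4, -0.7, 0.7, 1.4, 0.1]
(np.float64(-0.1638), np.float64(-0.0003), np.float64(-1.48)) 0.2902866149030799 42
```

Run:
```python
from bench import env, kinematics, monitor, eyes, job
from h import *
print(env.movel(sl(-.172,.001,.0125),velocity=.05,guard=6))
print(env.movel(sl(-.131,.001,.0125),velocity=.06,guard=12))
s=monitor.sense();print(s["position"],s["contact_force"],s["clock"])
env.release()
p=s["position"]
env.movel([p[0],p[1],.13],velocity=.15)
env.movel(sl(-.24,.10,.14),velocity=.3)
for n in ("side","top"):
    f=eyes.grab_frame(n); cv2.imwrite(f"pics/{n}9.png",f["frame"][:,:,::-1])
crop('pics/side9.png','pics/side9c.png',210,130,190,150,4)
crop('pics/top9.png','pics/top9c.png',180,130,190,140,4)
print(monitor.sense()["clock"])
```

```text
False
False
[0.59185536 0.00542944 0.0305145 ] [ 0.30431965  0.5123289  -3.37367938] 27.6583
29.9333
```

View pics/side9c.png

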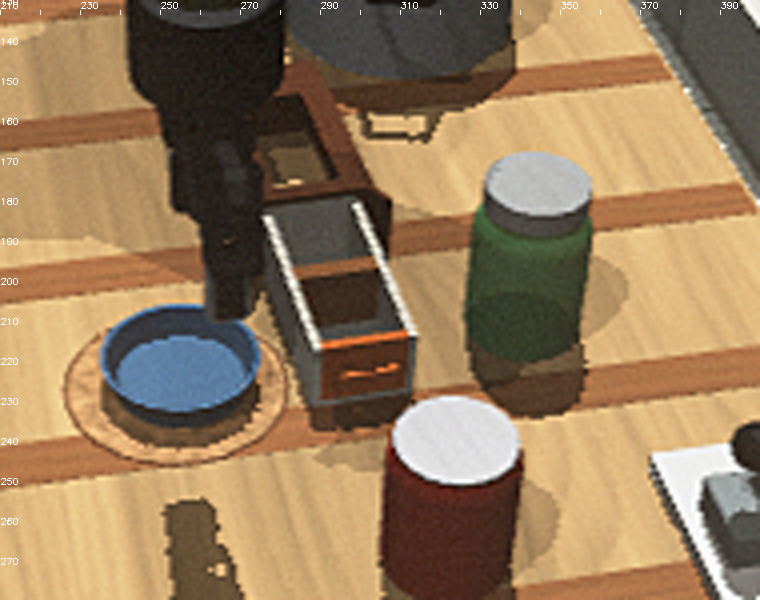

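View pics/top9c.png

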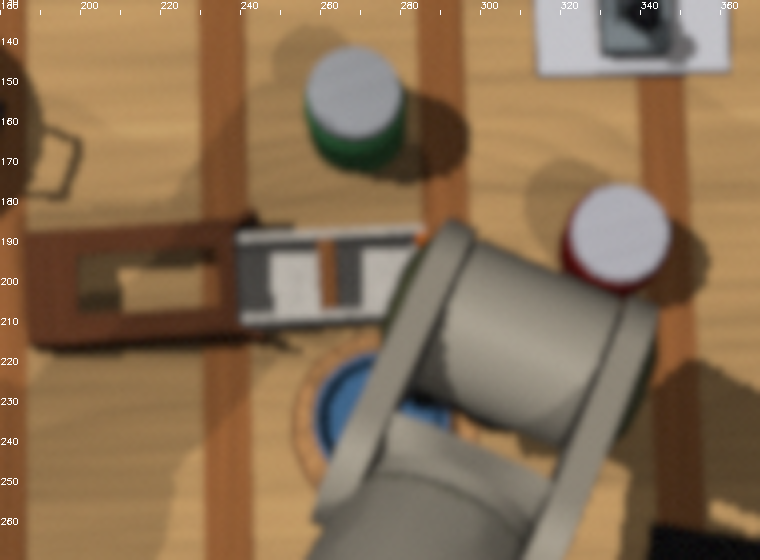

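Run:
```python
from bench import env, kinematics, monitor, eyes, job
from h import *
env.close_gripper(30)
q=quat(P[2]+np.pi)
env.movel(sl(-.238,0,.14),velocity=.25)
print(env.movel(sl(-.238,0,.0185),velocity=.12,guard=6)); s=monitor.sense();print(s["position"],s["contact_force"])
print(env.movel(sl(-.115,0,.0185),velocity=.07,guard=15))
s=monitor.sense();print(s["position"],s["contact_force"])
print(env.movel(sl(-.082,0,.0185),velocity=.025,guard=12))
s=monitor.sense();print(s["position"],s["contact_force"],s["clock"])
d=s["position"][:2]-P[:2]; c,k=np.cos(P[2]),np.sin(P[2]); print(d@[c,k],d@[-k,c])
f=eyes.grab_frame("side"); cv2.imwrite("pics/side10.png",f["frame"][:,:,::-1])
crop('pics/side10.png','pics/side10c.png',210,130,190,150,4)
```

```text
False
[ 0.5959149  -0.10148282  0.03729822] [ 0.2320669  -0.0589191   0.32923473]
False
[0.59240219 0.02153024 0.03649302] [ 0.13584988 -0.43107362  0.04906716]
True
[0.59243124 0.04528212 0.03652174] [ 1.73771546 -4.9235025   0.76586207] 35.2667
-0.09136274611845581 -0.0006290052693296522
```

View pics/side10c.png

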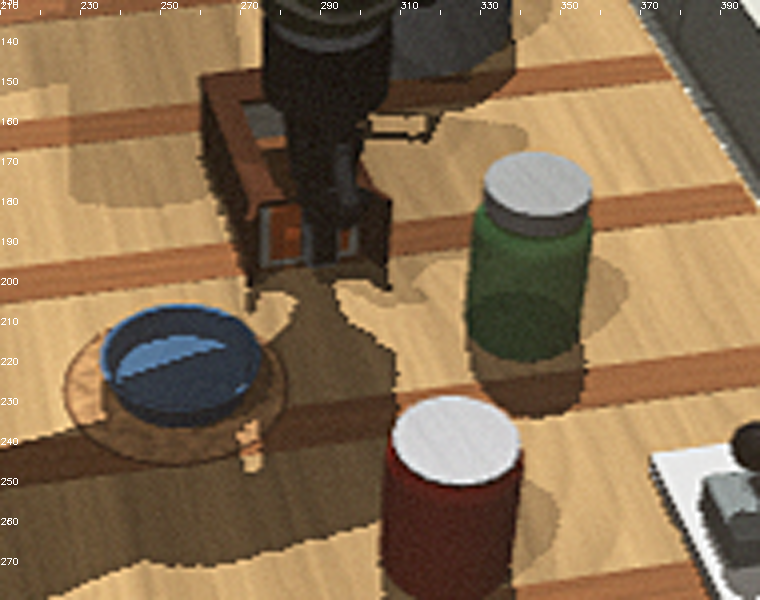

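Run:
```python
from bench import env, kinematics, monitor, eyes, job
from h import *
print(env.movel(sl(-.080,0,.0185),velocity=.02,guard=18))
s=monitor.sense();print(s["position"],s["contact_force"],s["clock"])
env.movel(sl(-.105,0,.0185),velocity=.06)
env.movel(sl(-.115,0,.15),velocity=.15)
env.movel(sl(-.20,.20,.2),velocity=.3)
for n in ("side","top"):
    f=eyes.grab_frame(n); cv2.imwrite(f"pics/{n}11.png",f["frame"][:,:,::-1])
crop('pics/side11.png','pics/side11c.png',210,130,190,150,4)
crop('pics/top11.png','pics/top11c.png',180,130,190,140,4)
print(monitor.sense()["clock"])
```

```text
True
[0.59325595 0.04548441 0.03666314] [ 0.67743785 -4.11556232  2.24326252] 35.6417
38.05
```

View pics/side11c.png

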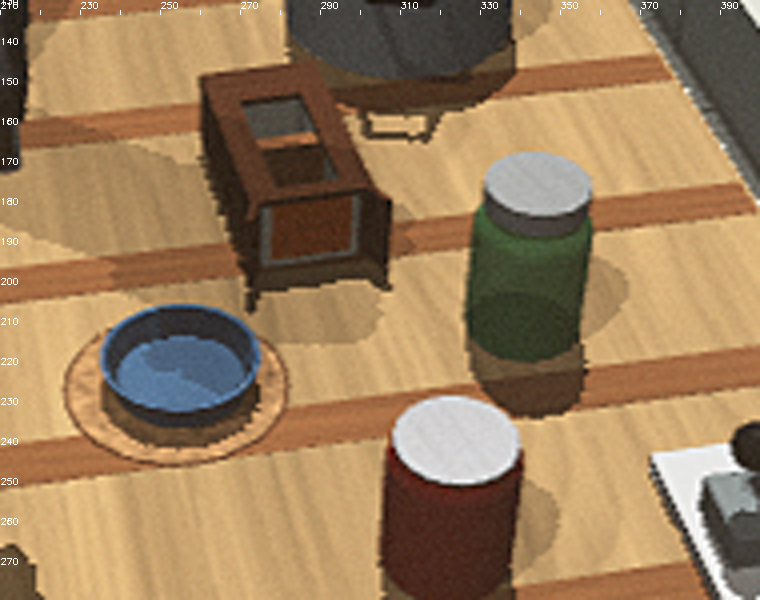

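View pics/top11c.png

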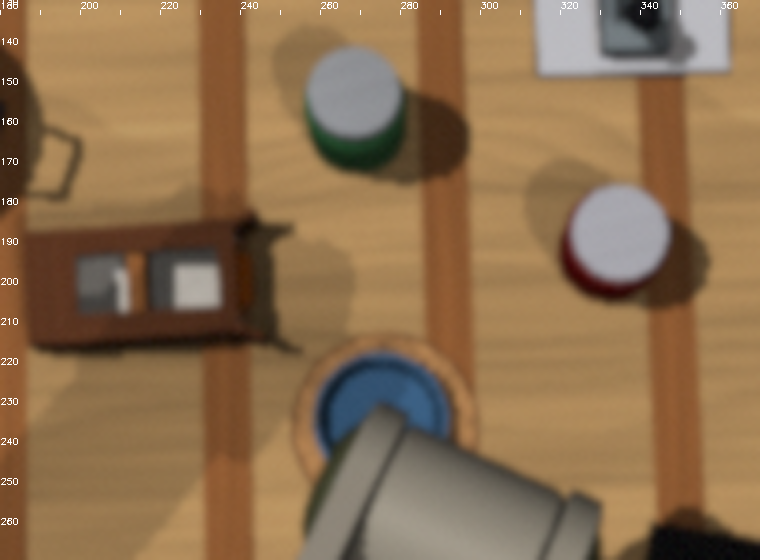

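Run:
```python
from trayfit import *
for c,uv,z in [("top",(180+137/4,130+281/4),.063),("side",(210+288/4,130+142/4),.063),("top",(180+77/4,201),.071),("top",(180+221/4,199),.071)]:
    print(c,sf([*onz(c,uv,z)[:2],P[2]]))
print("saucer",onz("top",(180+383/4,130+416/4),.04),onz("side",(210+181/4,130+359/4),.04))
```

```text
top (np.float64(-0.0001), np.float64(-0.0017), np.float64(0.0))
side (np.float64(0.0015), np.float64(-0.0037), np.float64(0.0))
top (np.float64(0.0405), np.float64(-0.0004), np.float64(0.0))
top (np.float64(-0.0594), np.float64(-0.0008), np.float64(0.0))
saucer [ 0.49411941 -0.03236048  0.04      ] [ 0.49295427 -0.03203651  0.04      ]
```

Run:
```python
from bench import env, kinematics, monitor, eyes, job
env.hold(.3); print(monitor.sense()["contact_force"]); print(job.hand_in())
```

```text
[-0.4104703   0.32919345  0.80113324]
the job is handed in; nothing more can be done
None
```

The job is done and handed in at about 38 s of the 72 s allowed; `hand_in` reports no verdict.

- **Saucer:** I dragged it on to the cork with the closed fingers inside its rim. The last images put its centre about 5 mm from the cork's centre, standing upright.
- **Tray:** I drew it out in two pulls, first through the window and then from inside the compartment that stuck out. I gripped it by the cross wall, lifted it, turned it half round and started it into the mouth. Then I pushed it in by the lip until the force guard stopped it twice at the same place.
- **Tray position:** the last images put its centre at x ≈ 0 to +1.5 mm and y ≈ -2 to -4 mm in the sleeve's frame, with the orange end at the mouth.
- **Other things:** in the last pictures the jar and the tin look unmoved. I did not re-measure the pot, mug, spatula or fan switch. The arm was clear of everything when I handed in.

One disagreement came up: the top and side cameras differed by about 2 mm across the sleeve, and estimates of the sleeve's yaw ran from 90.3° to 92.5°. I used 91.4°, which fitted both pictures best, and nothing jammed.

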